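Shut the crate gate and drop its latch bar into the catch

TASK

The gate of the red crate stands ajar. Lift its steel latch bar by the ball knob, swing the gate shut with the bar passing over the lip of the catch, and let the bar down so that it sits on the floor of the catch behind the lip and keeps the gate shut; then let go. Be gentle with the catch: push the bar home against its spring pad by feel with only 5 to 8 N,, and leave the tin, tumbler and torch in the crate and the spoon before it where they are.

Things in the scene. Friction and masses are not known exactly. Their poses are not given: they have to be found in the camera images.
- crate: Fixed open-topped red slatted plastic crate, 310 mm wide, 280 deep, 155 high, on the table. Origin: on the gate's vertical hinge axis, at table height; z up. The gate opening runs 270 mm from the hinge along the crate's -y; the crate's body lies on its +x side, the gate swings out to its -x side.
- post: Fixed red latch post, 28 by 34 mm, 185 high, at the crate corner across the opening from the hinge (279 mm along -y; origin and axes equal crate's). On its -x face it carries the steel catch and sprung pad; both rub on the bar a little, so it may need a light push down to seat. Before the bar is down in the catch, more than 10 N on post, catch or pad bends them; the small knock of the bar dropping in is harmless.
- catch_nominal (a point): Point on the crate's post: NOMINAL middle of the catch floor at the lip's inner face (279 mm from hinge axis, 140 mm up). The real steel catch, 26 mm wide, is screwed on through slots, up to 14 mm off this point either way in crate x and 4 mm in height: not measured, only seen or felt. Its upright lip, on the crate's -x side, is 12 mm wide, 8 thick, its top 16 mm above the catch floor; open above.
- pad_nominal (a point): NOMINAL front middle of the upright grey pad, 12 mm wide, 64 high, behind the lip (towards crate +x), rising to 66 mm above the catch floor, shifted with the catch. Gap lip to pad 7.8 mm at rest, bar 8 mm thick: push the pad in by 0.7 to 1.8 mm for the bar to go down behind the lip. It yields 5 N/mm for 5 mm, then is solid. A lifted bar pushed home meets the pad; latched, the pad holds the bar to the lip.
- gate (a joint): Gate angle about its hinge, rad, grows as it swings out to the crate's -x (seen from above, clockwise); range -0.09 to 1.2. 0 = shut with the bar against a nominal lip's inner face; latched it reads within 0.055 of 0, depending on the catch. Turns freely (0.1 N m friction). Red panel 245 mm wide, 12 thick, from 22 to 151 mm above the table, its middle plane through the hinge axis.
- bar (a joint): Lift angle of the latch bar, rad: 0 = level on its stop on the gate (underside 130 mm above the table), grows as its free end is lifted, stop at 0.24; falls when let go. At the catch: above 0.15 clears any lip; 0.10 to 0.14 would lie on top of the lip; seated on the catch floor at 0.02 to 0.07.
- bar_pivot (a point): Pivot of the steel latch bar (255 mm long, 20 high, 8 thick, 0.34 kg) on the gate's outer face: 50 mm from the gate's hinge axis, 140 mm above the table, in the bar's middle plane, 12 mm out from the gate's middle plane. The bar runs from it past the gate's free edge to 295 mm from the hinge axis.
- knob (a point): Centre of the black ball knob, 26 mm across, on a 12 mm stem standing up from the bar: 160 mm along the bar from its pivot and 73 mm above the bar's centre line (210 mm from the gate's hinge axis, 213 mm above the table at rest). It moves with gate and bar. Nothing else near it stands above 208 mm.
- tin_c (a point): centre of a closed round tin, 94 mm across, 58 mm high, standing in the crate (leave it)
- tumbler_c (a point): centre of a glass tumbler, 72 mm across, 100 mm high, standing in the crate (leave it)
- torch_c (a point): centre of a black torch 160 mm long, 48 mm high, lying in the crate (leave it)
- spoon_c (a point): centre of a steel spoon 165 mm long lying on the table before the gate (leave it)

How it is judged (in metres and radians):
On the way:
1. the bar is lifted before the gate is shut (value of joint bar above 0.08 rad and value of joint gate above 0.004 rad), for 0.05 s.
At the end, for the whole second after the job is handed in: The gate is shut (joint below 0.062 rad) with the bar down in the catch behind the lip on the catch floor (bar joint 0.012 to 0.085 rad) and bearing on it, both at rest (value of joint gate below 0.062 rad and value of joint bar between 0.012 and 0.085 rad and contact force between post and anything else above 0.5 N and not (velocity of joint gate above 0.05 rad/s or velocity of joint gate below -0.05 rad/s) and not (velocity of joint bar above 0.05 rad/s or velocity of joint bar below -0.05 rad/s)); the robot touches nothing.
It fails at once if more than 10 N on the catch, pad or post before the bar is down in the catch (contact force between post and anything else above 10 N and (value of joint bar above 0.09 rad or value of joint bar below 0.012 rad)).
It fails at once if the tin box is shifted by more than 2 cm (distance of tin_c from where it was at the start of the episode above 0.02 m).
It fails at once if the tumbler is shifted by more than 2 cm (distance of tumbler_c from where it was at the start of the episode above 0.02 m).
It fails at once if the torch is shifted by more than 2 cm (distance of torch_c from where it was at the start of the episode above 0.02 m).
It fails at once if the spoon is shifted by more than 2 cm (distance of spoon_c from where it was at the start of the episode above 0.02 m).
It also fails if it takes over 67 s, if anything falls off the work surface, if the arm or the gripper's body presses on something with over 40 N, if the wrist force passes 120 N, or if a joint passes its speed limit or range.

ROBOT

A 6-joint arm with a two-finger parallel gripper is mounted at the origin on the work surface. World frame = base frame: x ahead of the robot, y to its left, z up, the work surface at z = 0. Lengths are in mm, angles in rad, forces in N, time in s.
With the tool pointing down it reaches from about 275 to 1000 mm from the base axis. Payload 8.4 kg.
Tool frame: the origin (TCP) lies on the centre line of the jaws, within the pads' length; the fingertips stand 17 mm ahead of it and the grasp point (between the pads) lies 2 mm behind it (r.tcp_to_tips is the z of the fingertips in the tool frame, in mm); z points along the fingers, y is the direction in which the jaws open and shut (so a half turn about z gives the same grasp; the last joint's range is limited). The gripper opens to 85 mm and grips with 20 to 120 N. Pads are 22 mm wide; open, the fingers measure 114 mm over their backs; the gripper's body (76 mm by 85 mm) begins 54 mm behind the grasp point. The pads swing forward as they close: fully open they stand 13 mm farther back than shut.
Start: joints at [1.337, 0.353, 1.633, -0, 1.155, -0.002], TCP at [143.579, 608.287, 248.281] pointing down, gripper open.
Joint ranges: [-2.63, 2.63], [-0.92, 2.1], [0.06, 2.66], [-1.3, 4.44], [0, 2.69], [-3.02, 3.02]. Speed limits (rad/s): [2.22, 2.22, 2.79, 3.14, 3.14, 3.14].

INTERFACE

Orientations are given as [roll, pitch, yaw] about the fixed x, y, z axes, in that order (R = Rz(yaw) Ry(pitch) Rx(roll)).
In Python, from rig import r, cams, job gives the robot as it stands.
- The arm moves only by the tool drive_tool, never from a script. Its argument "deltas" is a list of rows, each a list of 4 numbers: the shift along the tool's x, y, z in cm, then the turn about the tool's z in rad. In form: [[x, y, z, roll], ...]. A call has 1 to 12 rows; each row shifts and turns the commanded pose from where the row before left it, along the tool's axes as they then stand; what a row does not reach is not made up. A row lasts 1/12 s, in which the tool goes at most 41.7 mm and 7.16 degrees, less where a joint would pass 70% of its speed; a pose out of reach is approached as far as the arm can. A call with a gripper value outside its range is refused whole. "jaw" is the closure, from 0 (fully open) to 1 (shut), set as the call begins (left out, the last holds). The fingers move at their own pace and stop on an object; "force" is the grip in N (left out, the last holds). Time passes only in rows, so rows that do not move let the fingers close. It gives the time, the measured TCP pose, the force and the opening at its end, in the units of the state.
- r.sense(): the state, without advancing time (a new reading comes with each control period).
- cams.grab_frame(name): name is "side" or "top"; returns (picture, depth): 384x512x3 uint8, red, green, blue; 384x512 float32, mm along the optical axis (not along the pixel's ray), 0 where there is no reading.
- cams.camera_params(name): a dict with "fx", "fy", "cx", "cy" (pixels), "R" (3x3) and "t" (3): a world point X has camera coordinates R X + t. Camera axes: x right, y down, z forward; pixel columns grow to the right and rows downward; lengths in mm; the calibration is good to about 2 mm. A picture is of the moment at which its call begins. camera_params takes no time and is no camera call.
- job.sign_off(): hands the job in, once; it reports no verdict.
The state is a dict: "clock": time; "qpos": joint angles; "qvel": joint speeds; "joint_efforts": joint torques, N m; "eef_pos": TCP position; "tcp_rot": TCP orientation; "contact_force": force on the tool from outside, world axes, zero at the start; "wrist_torque": the same for the moment, N m; "opening": opening from 0.0 (shut) to 1.0 (fully open).
Only numpy, scipy, OpenCV 4.12 (cv2) and the standard library are available. Lean on these libraries where they do the work, as an engineer would, in place of code of your own. Each camera call takes 0.05 s, during which the arm holds its last target. There are 200 camera calls.

## Working session

There is one attempt and no reset: what is moved stays moved. The work goes in short steps, Python scripts to look and compute and a tool call to move; the robot and the scene stay as the last step left them, time stands still between calls to the robot, and variables do not carry over. Pictures are saved under pics/ and viewed, about 8 in all and at most 12, crops included, and the job is handed in when it is done.

Besides the shell and the picture viewer there is one more tool, called after ">>>" in YAML: its name, and indented under it one key for each argument. drive_tool: Moves the arm, as the interface text tells. Its arguments: {"type":"object","properties":{"deltas":{"type":"array"},"jaw":{"type":"number"},"force":{"type":"number"}},"required":["deltas"]}

```bash
ls; mkdir -p pics
python3 - <<'E'
from rig import r,cams
import cv2,numpy as np
print(r.sense())
for n in ("top","side"):
    im,d=cams.grab_frame(n); cv2.imwrite(f"pics/{n}0.png",im[:,:,::-1]); np.savez(f"{n}0.npz",im=im,d=d)
    print(n,cams.camera_params(n))
a=cv2.imread("pics/top0.png");b=cv2.imread("pics/side0.png")
E
```

```text
pics
{'clock': 0.0, 'qpos': array([ 1.33657298e+00,  3.53678355e-01,  1.63413962e+00, -9.10645797e-06,
        1.15524248e+00, -2.39620899e-03]), 'qvel': array([-1.04530111e-04,  2.81464955e-04, -1.56616611e-03, -4.43834060e-05,
       -1.12041575e-03, -9.23427691e-04]), 'joint_efforts': array([ 2.70421348e-03, -6.05224514e+01, -3.42092407e+01,  4.75229572e-04,
        8.97443038e-03,  6.73384676e-06]), 'eef_pos': array([143.48862586, 607.82193447, 247.54047481]), 'tcp_rot': array([-3.14012484e+00,  4.80886606e-06,  2.90976920e+00]), 'contact_force': array([ 0.76043853,  0.09401835, -0.63582775]), 'wrist_torque': array([-0.02735389,  0.05080833,  0.01619106]), 'opening': 1.0012306674380949}
top {'fx': 415.13583566799497, 'fy': 415.13583566799497, 'cx': 261.9715471983081, 'cy': 195.7842166913149, 'R': array([[-0.02328316, -0.99950064, -0.02136248],
       [-0.98167747,  0.02689985, -0.18864184],
       [ 0.18912229,  0.01657889, -0.98181358]]), 't': array([  92.63521407,  556.51189861, 1075.91844502])}
side {'fx': 479.8239916618144, 'fy': 479.8239916618144, 'cx': 252.52897934388778, 'cy': 191.17023758145976, 'R': array([[ 0.88658723, -0.46238735,  0.01268941],
       [-0.3470143 , -0.68300769, -0.64271422],
       [ 0.30584989,  0.56541881, -0.76600092]]), 't': array([-456.50102605,  333.00455912, 1099.91172169])}
```

View pics/top0.png

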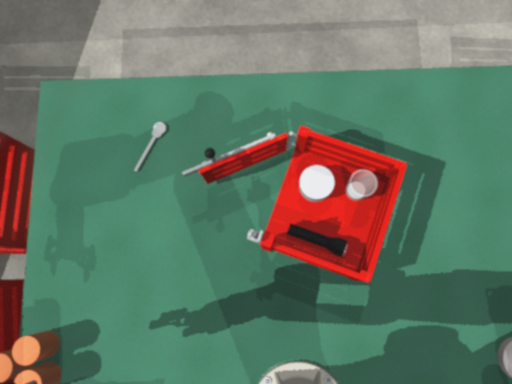

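View pics/side0.png

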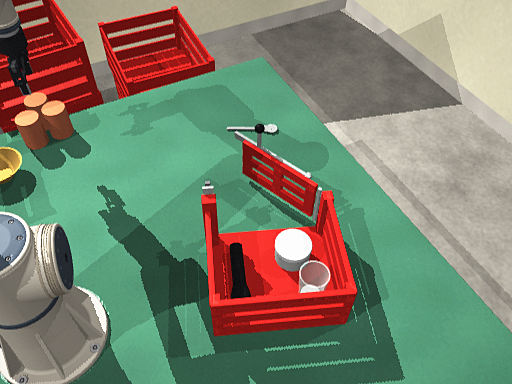

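Top view: ball knob about (210,153), bar from (183,173) to (273,135), hinge near (292,138), post with its steel catch near (256,236). Side view: knob (260,128), catch (208,187). Next I measure these points with the depth images.

```bash
cat > h.py <<'E'
import numpy as np,cv2
from rig import r,cams
def bp(n,u,v,d):
    p=cams.camera_params(n); c=np.stack([(u-p["cx"])/p["fx"]*d,(v-p["cy"])/p["fy"]*d,d],-1)
    return (c-p["t"])@p["R"]
def cloud(n,im,d):
    v,u=np.mgrid[:d.shape[0],:d.shape[1]]; return bp(n,u.astype(float),v.astype(float),d)
def pix(n,X):
    p=cams.camera_params(n); c=p["R"]@np.asarray(X,float)+p["t"]; return p["fx"]*c[0]/c[2]+p["cx"],p["fy"]*c[1]/c[2]+p["cy"]
E
python3 - <<'E'
from h import *
for n,box in (("top",(190,140,230,170)),("side",(245,115,280,145))):
    f=np.load(n+"0.npz"); im=f["im"];d=f["d"]; P=cloud(n,im,d)
    m=(im.max(2)<60); b=np.zeros_like(m); b[box[1]:box[3],box[0]:box[2]]=1; m&=b&(P[...,2]>150)&(d>0)
    q=P[m]; print(n,"knob",m.sum(),np.median(q,0),q.min(0),q.max(0), np.argwhere(m).mean(0)[::-1])
    # red tall points
    red=(im[...,0]>120)&(im[...,1]<70)&(d>0)
    for lo,hi in ((178,200),(145,162)):
        mm=red&(P[...,2]>lo)&(P[...,2]<hi); vv,uu=np.where(mm); 
        nn,l,s,c=cv2.connectedComponentsWithStats(mm.astype(np.uint8))
        for i in range(1,nn):
            if s[i,4]>15: print(n,lo,s[i],np.median(P[l==i],0).round(),P[l==i].min(0).round(),P[l==i].max(0).round())
    g=(im.max(2).astype(int)-im.min(2)<40)&(im.max(2)>100)&(d>0)&(P[...,2]>110)&(P[...,2]<235)&(P[...,0]>200)&(P[...,0]<900)
    nn,l,s,c=cv2.connectedComponentsWithStats(g.astype(np.uint8),connectivity=8)
    for i in range(1,nn):
        if s[i,4]>5: print(n,"grey",s[i],np.median(P[l==i],0).round(),P[l==i].min(0).round(),P[l==i].max(0).round())
t=cv2.imread("pics/top0.png")[205:265,225:295]; s=cv2.imread("pics/side0.png")[165:225,175:245]
cv2.imwrite("pics/catch.png",np.hstack([cv2.resize(t,(400,343),interpolation=2),cv2.resize(s,(400,343),interpolation=2)]))
E
```

```text
top knob 65 [632.4086009  195.9900041  222.84671669] [623.79774792 187.07542501 210.27759978] [641.82894953 205.60021847 227.44596424] [209.78461538 153.04615385]
top 178 [261 231  14  17 155] [430.  67. 185.] [411.  50. 180.] [449.  81. 190.]
top 145 [ 271  126  136  156 2112] [ 479. -167.  155.] [ 327. -285.  145.] [718.  58. 162.]
top 145 [199 134  89  40 383] [650. 130. 150.] [604.   9. 145.] [700. 235. 157.]
top grey [289 131   8   7  39] [704.  -5. 130.] [699. -15. 115.] [710.   4. 148.]
top grey [216 132  59  29 267] [670. 115. 150.] [636.  42. 139.] [708. 191. 155.]
top grey [182 159  32  17 146] [619. 241. 149.] [601. 199. 135.] [637. 278. 179.]
top grey [246 229  18  14 162] [440.  96. 161.] [424.  76. 141.] [459. 119. 211.]
side knob 72 [631.74327439 194.8007158  221.02291434] [623.11509495 187.21303582 207.41698234] [645.12179767 210.3510135  228.48757553] [259.04166667 128.38888889]
side 178 [201 194  15  12 135] [431.  67. 185.] [411.  50. 179.] [449.  85. 190.]
side 145 [74 36  8  8 31] [333. 918. 149.] [321. 900. 146.] [343. 949. 154.]
side 145 [243 140  75  48 372] [657. 115. 149.] [606.   9. 145.] [703. 239. 155.]
side 145 [ 203  191  154  118 2206] [ 493. -177.  154.] [ 325. -283.  145.] [720.  63. 161.]
side grey [235 131  22  15  63] [618. 246. 150.] [603. 207. 146.] [636. 284. 155.]
side grey [260 146  52  33 165] [672. 113. 150.] [638.  44. 140.] [710. 201. 158.]
side grey [205 181   5   3  14] [443.  98. 209.] [437.  93. 206.] [447. 104. 211.]
side grey [202 186  12   9  74] [438.  85. 196.] [425.  77. 181.] [449.  95. 207.]
side grey [317 188   5  12  38] [702.   1. 132.] [698.  -6. 112.] [707.   8. 147.]
```

View pics/catch.png

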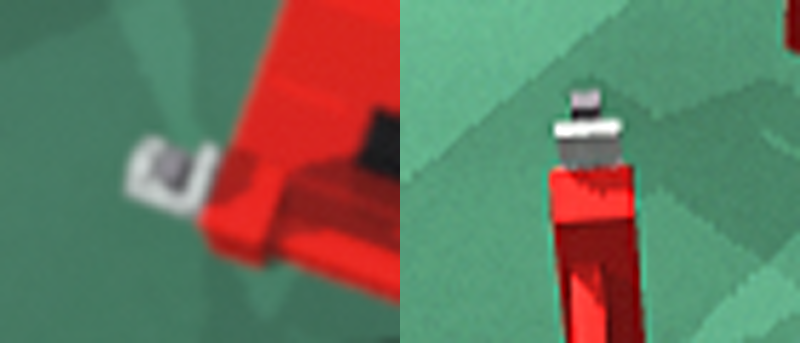

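The crop shows the steel catch plate on the post, with the grey pad standing in its middle. The post top is about (430,67) and the hinge about (704,-3), 283 mm apart as they should be. Next I work out the crate frame, knob, gate angle and approach deltas.

```bash
cat >> h.py <<'E'
def ray(n,u,v,z):
    a=bp(n,u,v,np.array(500.));b=bp(n,u,v,np.array(1500.)); return a+(b-a)*(z-a[2])/(b[2]-a[2])
def circ(n,box):
    im,d=cams.grab_frame(n); P=cloud(n,im,d); m=(im.max(2)<70)&(P[...,2]>195)&(d>0); k=np.zeros_like(m);k[box[1]:box[3],box[0]:box[2]]=1
    c,rad=cv2.minEnclosingCircle(np.argwhere(m&k)[:,::-1].astype(np.float32)); return c,rad
E
python3 - <<'E'
from h import *
ks=[]
for n,box in (("top",(190,140,230,170)),("side",(245,115,280,145))):
    c,rad=circ(n,box); ks.append(ray(n,c[0],c[1],213)); print(n,c,rad,ks[-1])
    f=np.load(n+"0.npz"); im=f["im"];d=f["d"];P=cloud(n,im,d)
    g=(im.max(2).astype(int)-im.min(2)<40)&(im.max(2)>100)&(d>0)&(P[...,2]>143)&(P[...,2]<157)&(P[...,0]>600)&(P[...,0]<695)&(P[...,1]>20)&(P[...,1]<300)
    vx,vy,x0,y0=cv2.fitLine(P[g][:,:2].astype(np.float32),cv2.DIST_HUBER,0,.01,.01).ravel(); print("bar dir",np.arctan2(vy,vx)%np.pi,(x0,y0),P[g][:,:2].min(0),P[g][:,:2].max(0))
    red=(im[...,0]>120)&(im[...,1]<70)&(d>0)&(P[...,2]>147)&(P[...,2]<162)&(P[...,0]>250)&((P[...,1]<-20))
    R=cv2.minAreaRect(P[red][:,:2].astype(np.float32)); print(R)
k=np.mean(ks,0); print(k, np.linalg.norm(k[:2]-[704,-3]))
E
```

```text
top (209.61764526367188, 152.7941131591797) 4.833845615386963 [635.87149689 198.27296012 213.        ]
bar dir 1.9523518 (np.float32(649.38586), np.float32(164.90636)) [601.35892593  47.68416083] [694.91473249 278.14109712]
((521.7149658203125, -98.79576110839844), (281.4407043457031, 315.6275634765625), 68.5652084350586)
side (259.0, 128.5) 4.924529075622559 [636.19157135 202.08755335 213.        ]
bar dir 1.953616 (np.float32(652.2861), np.float32(160.94156)) [602.73621765  49.12584718] [694.95708842 284.10877929]
((521.8606567382812, -97.20602416992188), (284.86712646484375, 315.2850646972656), 68.30757141113281)
[636.03153412 200.18025673 213.        ] 214.24735489699353
```

Knob is about (635,199), bar direction 1.953 rad and crate yaw about -17.4°, so the gate stands at about 0.885 rad. The pad appears to sit outward of nominal. Moving above the knob.

>>> drive_tool:
  deltas:
    - [-2.4,-1.2,-0.45,0]
    - [-2.4,-1.2,-0.45,0]
    - [-2.4,-1.2,-0.45,0]
    - [-2.4,-1.2,-0.45,0]
    - [-2.4,-1.2,-0.45,0]
    - [-2.4,-1.2,-0.45,0]
    - [-2.4,-1.2,-0.45,0]
    - [-2.4,-1.2,-0.45,0]
    - [-2.4,-1.2,-0.45,0]
    - [-2.4,-1.2,-0.45,0]
    - [-2.4,-1.2,-0.45,0]
    - [-2.4,-1.2,-0.45,0]
  jaw: 0.2
  force: 30

```text
clock: 1.2
eef_pos: [391.6, 400.9, 302.5]
tcp_rot: [-3.142, -0.0, 2.91]
contact_force: [0.7, -0.1, 0.1]
opening: 0.8
```

>>> drive_tool:
  deltas:
    - [-2.37,-1.18,0,0]
    - [-2.37,-1.18,0,0]
    - [-2.37,-1.18,0,0]
    - [-2.37,-1.18,0,0]
    - [-2.37,-1.18,0,0]
    - [-2.37,-1.18,0,0]
    - [-2.37,-1.18,0,0]
    - [-2.37,-1.18,0,0]
    - [-2.37,-1.18,0,0]
    - [-2.37,-1.18,0,0]
    - [-2.37,-1.18,0,0]
    - [-2.37,-1.18,0,0]

```text
clock: 2.2
eef_pos: [635.8, 197.8, 302.1]
tcp_rot: [-3.141, -0.0, 2.91]
contact_force: [-0.6, -0.1, -0.4]
opening: 0.802
```

>>> drive_tool:
  deltas:
    - [0,0,0,0.08]
    - [0,0,0,0.08]
    - [0,0,0,0.08]
    - [0,0,0,0.08]
    - [0,0,0,0.08]
    - [0,0,0,0.08]
    - [0,0,0,0.08]
    - [0,0,0,0.08]
    - [0,0,0,0.08]
    - [0,0,0,0.08]
    - [0,0,0,0.08]
    - [0,0,0,0.077]

```text
clock: 3.2
eef_pos: [634.9, 198.8, 302.0]
tcp_rot: [-3.141, -0.0, 1.949]
contact_force: [-0.4, -0.2, -0.5]
opening: 0.798
```

>>> drive_tool:
  deltas:
    - [0,0,0,0]
    - [0,0,0,0]
    - [0,0,0,0]

```text
clock: 3.45
eef_pos: [635.0, 198.8, 302.1]
tcp_rot: [-3.141, -0.0, 1.955]
contact_force: [0.1, -0.1, -0.6]
opening: 0.803
```

>>> drive_tool:
  deltas:
    - [0,0,0.9,0]
    - [0,0,0.9,0]
    - [0,0,0.9,0]
    - [0,0,0.9,0]
    - [0,0,0.9,0]
    - [0,0,0.9,0]
    - [0,0,0.9,0]
    - [0,0,0.9,0]
    - [0,0,0.9,0]
    - [0,0,0.9,0]
    - [0,0,0,0]
    - [0,0,0,0]

```text
clock: 4.45
eef_pos: [634.8, 198.7, 211.6]
tcp_rot: [-3.14, -0.0, 1.953]
contact_force: [-0.2, 0.2, -0.3]
opening: 0.8
```

Run:
```python
from h import *
print(r.sense()["contact_force"])
o=[]
for n in("side","top"):
    im,d=cams.grab_frame(n);u,v=map(int,pix(n,(635,199,213))); o.append(cv2.resize(im[v-40:v+40,u-40:u+40,::-1],(400,400),interpolation=2))
cv2.imwrite("pics/g1.png",np.hstack(o))
```

```text
[-0.23440507  0.20720766 -0.28952007]
```

View pics/g1.png

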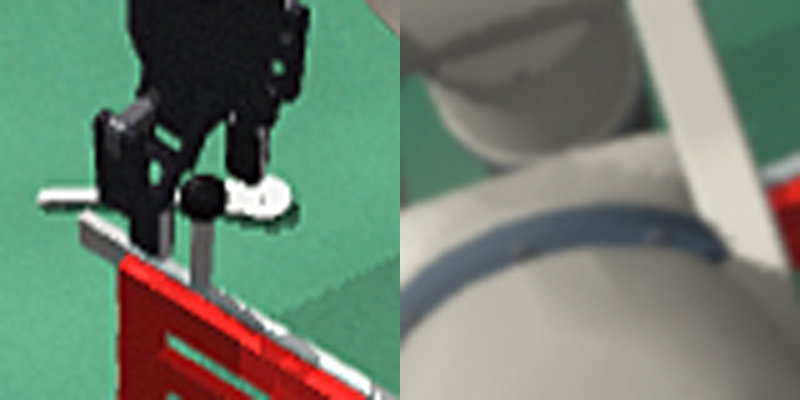

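The knob, at (203,197) in the side crop, sits midway between the two fingers along the gate normal. Closing.

>>> drive_tool:
  deltas:
    - [0,0,0,0]
    - [0,0,0,0]
    - [0,0,0,0]
    - [0,0,0,0]
    - [0,0,0,0]
    - [0,0,0,0]
    - [0,0,0,0]
    - [0,0,0,0]
    - [0,0,0,0]
    - [0,0,0,0]
    - [0,0,0,0]
    - [0,0,0,0]
  jaw: 1
  force: 30

```text
clock: 5.55
eef_pos: [635.3, 199.0, 212.8]
tcp_rot: [3.141, 0.0, 1.953]
contact_force: [-0.2, 0.1, 4.8]
opening: 0.281
```

>>> drive_tool:
  deltas:
    - [-0.13,0,-0.27,0]
    - [-0.14,0,-0.27,0]
    - [-0.14,0,-0.27,0]
    - [-0.15,0,-0.27,0]
    - [-0.15,0,-0.27,0]
    - [-0.16,0,-0.26,0]
    - [-0.16,0,-0.26,0]
    - [-0.17,0,-0.26,0]
    - [-0.17,0,-0.26,0]
    - [-0.17,0,-0.26,0]
    - [-0.17,0,-0.26,0]
    - [-0.17,0,-0.26,0]

```text
clock: 6.55
eef_pos: [642.2, 180.9, 244.1]
tcp_rot: [-3.141, 0.001, 1.953]
contact_force: [0.3, 1.2, -3.4]
opening: 0.282
```

>>> drive_tool:
  deltas:
    - [0,0,0,0]
    - [0,0,0,0]
    - [0,0,0,0]

```text
clock: 6.8
eef_pos: [642.0, 181.1, 243.8]
tcp_rot: [-3.141, 0.0, 1.953]
contact_force: [-1.2, 1.7, -2.9]
opening: 0.286
```

Run:
```python
from h import *
print(r.sense()["contact_force"])
im,d=cams.grab_frame("side");u,v=map(int,pix("side",(635,199,213))); cv2.imwrite("pics/g2.png",cv2.resize(im[v-50:v+100,u-60:u+90,::-1],(500,500),interpolation=2))
```

```text
[-1.19010963  1.71224308 -2.92807463]
```

View pics/g2.png

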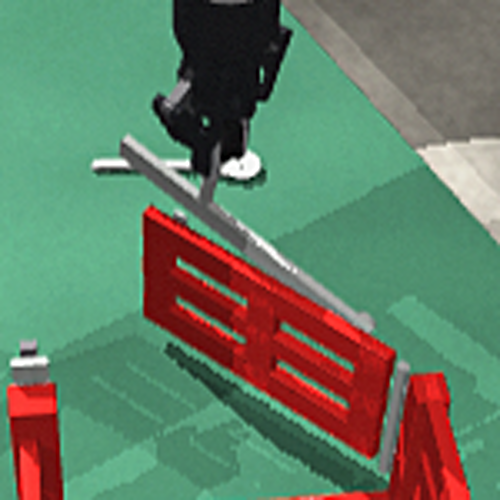

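The bar is lifted and held by the knob, about 0.21 rad by the geometry. Now swinging along the arc.

>>> drive_tool:
  deltas:
    - [0.01,-0.38,0,-0.02]
    - [0.03,-0.765,0,-0.04]
    - [0.036,-0.957,0,-0.05]
    - [0.036,-0.957,0,-0.05]
    - [0.036,-0.957,0,-0.05]
    - [0.036,-0.957,0,-0.05]
    - [0.036,-0.957,0,-0.05]
    - [0.036,-0.957,0,-0.05]
    - [0.036,-0.957,0,-0.05]
    - [0.03,-0.765,0,-0.04]
    - [0.01,-0.38,0,-0.02]
    - [0,0,0,0]

```text
clock: 7.85
eef_pos: [565.8, 132.5, 243.4]
tcp_rot: [-3.14, 0.002, 2.425]
contact_force: [3.1, -5.0, -5.3]
opening: 0.284
```

Run:
```python
from h import *
s=r.sense(); R=[s["contact_force"],s["eef_pos"],s["tcp_rot"]]; print(*R)
yaw=s["tcp_rot"][2]; f=s["contact_force"]; print("along",f[0]*np.cos(yaw)+f[1]*np.sin(yaw),"out",f[0]*np.sin(yaw)-f[1]*np.cos(yaw))
```

```text
[ 3.11396011 -5.02720568 -5.30242107] [565.83734097 132.46844317 243.43693125] [-3.13981786e+00  1.53030008e-03  2.42519395e+00]
along -5.649702252917791 out -1.7465419991531803
```

>>> drive_tool:
  deltas:
    - [-0.2,0,0,0]
    - [0,-0.38,0,-0.02]
    - [0,-0.765,0,-0.04]
    - [0,-0.957,0,-0.05]
    - [0,-0.957,0,-0.05]
    - [0,-0.765,0,-0.04]
    - [0.01,-0.38,0,-0.02]
    - [0,0,0,0]
    - [0,0,0,0]

```text
clock: 8.6
eef_pos: [541.4, 99.3, 244.0]
tcp_rot: [-3.141, -0.003, 2.643]
contact_force: [-6.8, 3.9, 2.9]
opening: 0.281
```

```bash
cat > st.py <<'E'
from h import *
s=r.sense(); yaw=s["tcp_rot"][2]; f=s["contact_force"]; p=s["eef_pos"]
print("t %.2f yaw %.4f pos %s"%(s["clock"],yaw,p.round(2)),"along %.2f out %.2f z %.2f"%(f[0]*np.cos(yaw)+f[1]*np.sin(yaw),f[0]*np.sin(yaw)-f[1]*np.cos(yaw),f[2]),"tq",s["wrist_torque"].round(2))
E
python3 - <<'E'
import st
from h import *
o=[]
for n in("side","top"):
    im,d=cams.grab_frame(n);u,v=map(int,pix(n,(480,90,180))); o.append(cv2.resize(im[v-45:v+45,u-55:u+35,::-1],(400,400),interpolation=2))
cv2.imwrite("pics/g3.png",np.hstack(o))
E
```

```text
t 8.60 yaw 2.6435 pos [541.42  99.28 244.05] along 7.81 out 0.20 z 2.87 tq [ 0.61  1.14 -0.05]
```

View pics/g3.png

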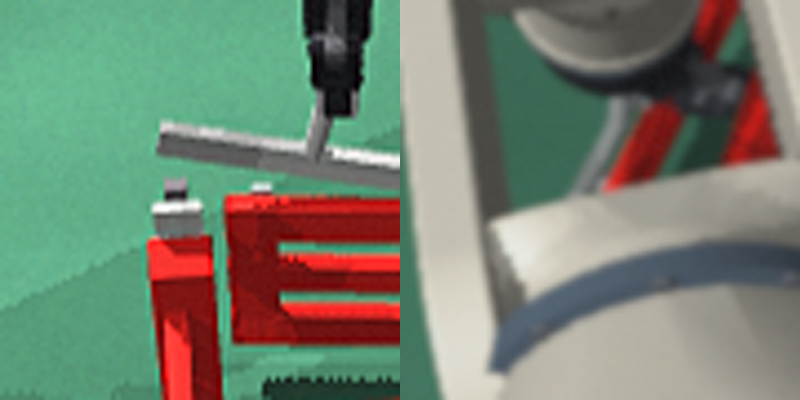

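The side crop shows the lifted bar (end near (165,140)) close to the pad on the post (175,190), with clear height over the lip. I relax the radial force, then creep in.

>>> drive_tool:
  deltas:
    - [0.15,0,0,0]
    - [0.01,-0.19,0,-0.01]
    - [0.01,-0.19,0,-0.01]
    - [0.01,-0.19,0,-0.01]
    - [0.01,-0.19,0,-0.01]
    - [0.01,-0.19,0,-0.01]
    - [0.01,-0.19,0,-0.01]
    - [0,0,0,0]
    - [0,0,0,0]
    - [0,0,0,0]

```text
clock: 9.53
eef_pos: [535.9, 89.8, 244.0]
tcp_rot: [-3.141, -0.0, 2.703]
contact_force: [-4.1, 1.3, -0.7]
opening: 0.282
```

```bash
python3 st.py
```

```text
t 9.53 yaw 2.7025 pos [535.88  89.84 243.96] along 4.26 out -0.60 z -0.71 tq [ 0.31  0.77 -0.1 ]
```

>>> drive_tool:
  deltas:
    - [0.1,0,0,0]
    - [0.01,-0.19,0,-0.01]
    - [0.01,-0.19,0,-0.01]
    - [0.01,-0.19,0,-0.01]
    - [0,0,0,0]
    - [0,0,0,0]
    - [0,0,0,0]

```text
clock: 10.12
eef_pos: [533.1, 84.9, 244.0]
tcp_rot: [-3.142, 0.001, 2.733]
contact_force: [4.3, -3.9, -7.6]
opening: 0.278
```

Run:
```python
import st
from h import *
for n in ("side","top"):
    im,d=cams.grab_frame(n);P=cloud(n,im,d); X=np.array([-.299,-.954]);Y=np.array([-.954,.299])
    q=P[...,:2]-[703,-1]; cx=q@X; cy=q@Y; z=P[...,2]
    g=(im.max(2).astype(int)-im.min(2)<40)&(im.max(2)>60)&(d>0)
    for nm,m in (("pad",g&(z>190)&(z<212)&(cy>265)&(cy<292)&(abs(cx)<40)&(cx>-35)),("bar",g&(cy>200)&(cy<296)&(z>170)&(z<215)&(cx<5)&(cx>-70))):
        print(n,nm); 
        for a,b,c,k in sorted(zip(cy[m],cx[m],z[m],im[m].mean(1)))[::max(1,m.sum()//30)]: print("(%.0f %.1f %.0f %d)"%(a,b,c,k),end=" ")
        print()
    u,v=map(int,pix(n,(450,95,190))); cv2.imwrite("pics/g4%s.png"%n,cv2.resize(im[v-30:v+30,u-30:u+50,::-1],(800,600),interpolation=2))
```

```text
t 10.12 yaw 2.7327 pos [533.05  84.89 243.98] along -5.47 out -1.86 z -7.56 tq [-0.39 -0.67 -0.01]
side pad
(266 -33.6 191 104) (267 -0.9 192 107) (268 -33.2 199 108) (269 -3.3 204 245) (269 -0.8 200 98) (270 -0.5 193 104) (271 -5.4 202 239) (272 2.0 203 93) (273 -3.4 205 235) (274 0.4 206 155) (274 -1.7 196 103) (274 -1.8 192 104) (275 -13.7 197 165) (276 -2.5 203 152) (276 -3.0 199 91) (276 -2.0 196 101) (277 -14.1 208 144) (277 -9.6 202 173) (278 -20.8 207 140) (278 -1.7 201 95) (279 -1.6 197 102) (279 -14.4 208 143) (280 -12.0 200 178) (280 -4.3 202 193) (281 -18.5 207 169) (281 -16.4 206 142) (282 1.0 193 112) (283 -3.6 206 254) (283 -0.4 203 93) (283 -1.6 198 106) (284 -13.6 210 147) (284 -11.0 209 69) (285 -5.9 204 255) (285 -3.1 200 93) (286 -3.2 193 107) (287 -3.4 207 252) (288 0.3 205 85) (288 -1.5 195 106) (289 -8.5 202 252) (290 -4.1 200 87) (290 -4.7 192 100) (292 -9.5 201 213) 
side bar
(200 -30.3 211 132) (202 -35.8 213 189) (203 -28.4 177 105) (207 -34.1 186 171) (211 -39.7 181 220) (216 -38.1 184 219) (220 -29.2 176 106) (225 -33.9 175 109) (229 -37.2 191 203) (232 -
[... 518 characters left out ...]
 (204 -34.4 199 133) (204 -37.3 184 114) (205 -31.6 197 133) (206 -34.2 185 134) (208 -29.2 173 115) (209 -35.8 186 122) (212 -35.2 185 128) (213 -32.3 183 141) (214 -36.9 184 119) (217 -36.0 187 128) (219 -35.3 187 133) (221 -30.3 174 117) (223 -36.9 187 124) (225 -36.3 186 133) (227 -31.0 178 123) (228 -37.7 188 121) (230 -37.0 189 128) (232 -34.2 187 140) (233 -31.3 186 124) (235 -35.5 190 140) (238 -34.7 192 141) (239 -31.9 189 124) (240 -36.5 189 140) (243 -35.9 189 141) (245 -32.6 193 133) (246 -32.5 186 124) (247 -34.2 192 139) (250 -33.4 194 133) (252 -33.3 188 124) (253 -33.3 180 116) (255 -34.6 191 136) (257 -41.2 194 112) (258 -34.1 182 133) (260 -35.2 195 144) (262 -41.9 195 112)
```

View pics/g4side.png

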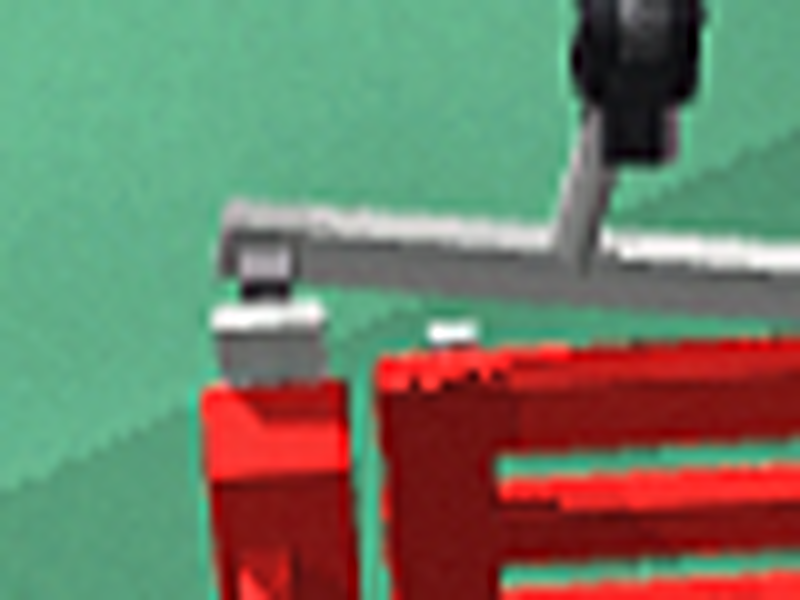

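The bar's inner face is about 15 mm in front of the pad and well above the lip. Closing in by about half that.

>>> drive_tool:
  deltas:
    - [-0.06,0,0,0]
    - [0.01,-0.15,0,-0.008]
    - [0.01,-0.15,0,-0.008]
    - [0.01,-0.15,0,-0.008]
    - [0,0,0,0]
    - [0,0,0,0]
    - [0,0,0,0]

```text
clock: 10.8
eef_pos: [531.1, 80.9, 244.0]
tcp_rot: [-3.141, 0.0, 2.757]
contact_force: [4.2, -1.5, -6.9]
opening: 0.28
```

```bash
python3 st.py
```

```text
t 10.80 yaw 2.7566 pos [531.14  80.88 243.98] along -4.45 out 0.21 z -6.92 tq [-0.38 -0.55 -0.06]
```

>>> drive_tool:
  deltas:
    - [-0.04,0,0,0]
    - [0,-0.08,0,-0.004]
    - [0,-0.08,0,-0.004]
    - [0,0,0,0]
    - [0,0,0,0]
    - [0,0,0,0]

```text
clock: 11.3
eef_pos: [530.6, 79.4, 244.0]
tcp_rot: [-3.141, -0.0, 2.765]
contact_force: [-0.1, -1.2, -3.9]
opening: 0.279
```

```bash
python3 st.py
```

```text
t 11.30 yaw 2.7648 pos [530.61  79.42 244.  ] along -0.37 out -1.11 z -3.95 tq [-0.18 -0.07 -0.06]
```

>>> drive_tool:
  deltas:
    - [0.005,-0.05,0,-0.0025]
    - [0.005,-0.05,0,-0.0025]
    - [0,0,0,0]
    - [0,0,0,0]
    - [0,0,0,0]

```text
clock: 11.72
eef_pos: [530.2, 78.5, 244.0]
tcp_rot: [-3.142, -0.0, 2.77]
contact_force: [-0.4, -0.3, -2.9]
opening: 0.281
```

```bash
python3 st.py
```

```text
t 11.72 yaw 2.7698 pos [530.25  78.51 244.  ] along 0.26 out -0.44 z -2.94 tq [-0.    0.05 -0.05]
```

>>> drive_tool:
  deltas:
    - [0.005,-0.05,0,-0.0025]
    - [0.005,-0.05,0,-0.0025]
    - [0,0,0,0]
    - [0,0,0,0]
    - [0,0,0,0]

```text
clock: 12.13
eef_pos: [529.8, 77.6, 244.0]
tcp_rot: [-3.141, -0.0, 2.775]
contact_force: [0.0, -0.6, -2.9]
opening: 0.278
```

```bash
python3 st.py
```

```text
t 12.13 yaw 2.7747 pos [529.78  77.56 243.97] along -0.23 out -0.55 z -2.93 tq [-0.02  0.13 -0.05]
```

>>> drive_tool:
  deltas:
    - [0.005,-0.05,0,-0.0025]
    - [0.005,-0.05,0,-0.0025]
    - [0,0,0,0]
    - [0,0,0,0]
    - [0,0,0,0]

```text
clock: 12.55
eef_pos: [529.4, 76.7, 244.0]
tcp_rot: [-3.141, -0.0, 2.78]
contact_force: [-0.8, 0.1, -2.4]
opening: 0.276
```

```bash
python3 st.py
```

```text
t 12.55 yaw 2.7798 pos [529.39  76.68 243.97] along 0.79 out -0.21 z -2.43 tq [ 0.01  0.19 -0.03]
```

>>> drive_tool:
  deltas:
    - [0.005,-0.05,0,-0.0025]
    - [0.005,-0.05,0,-0.0025]
    - [0,0,0,0]
    - [0,0,0,0]
    - [0,0,0,0]

```text
clock: 12.97
eef_pos: [529.0, 75.7, 244.0]
tcp_rot: [-3.142, 0.0, 2.785]
contact_force: [-0.2, -0.4, -3.4]
opening: 0.283
```

```bash
python3 st.py
```

```text
t 12.97 yaw 2.7848 pos [529.02  75.71 243.99] along 0.08 out -0.42 z -3.37 tq [ 0.03  0.11 -0.05]
```

>>> drive_tool:
  deltas:
    - [0.005,-0.05,0,-0.0025]
    - [0.005,-0.05,0,-0.0025]
    - [0,0,0,0]
    - [0,0,0,0]
    - [0,0,0,0]

```text
clock: 13.38
eef_pos: [528.6, 74.8, 244.0]
tcp_rot: [-3.141, 0.0, 2.79]
contact_force: [-1.2, -0.6, -3.2]
opening: 0.28
```

```bash
python3 st.py
```

```text
t 13.38 yaw 2.7897 pos [528.6   74.81 243.97] along 0.89 out -0.98 z -3.16 tq [-0.04  0.03 -0.11]
```

>>> drive_tool:
  deltas:
    - [0.005,-0.05,0,-0.0025]
    - [0.005,-0.05,0,-0.0025]
    - [0,0,0,0]
    - [0,0,0,0]
    - [0,0,0,0]

```text
clock: 13.8
eef_pos: [528.3, 74.1, 244.0]
tcp_rot: [3.141, 0.0, 2.795]
contact_force: [1.7, 1.3, -5.0]
opening: 0.278
```

```bash
python3 st.py
```

```text
t 13.80 yaw 2.7947 pos [528.3   74.1  244.03] along -1.22 out 1.77 z -4.98 tq [ 0.25 -0.18 -0.08]
```

>>> drive_tool:
  deltas:
    - [0,-0.03,0,-0.0015]
    - [0,0,0,0]
    - [0,0,0,0]
    - [0,0,0,0]

```text
clock: 14.13
eef_pos: [528.2, 73.9, 244.0]
tcp_rot: [3.141, 0.0, 2.796]
contact_force: [2.4, 1.8, -4.5]
opening: 0.281
```

```bash
python3 st.py
```

```text
t 14.13 yaw 2.7963 pos [528.22  73.89 244.03] along -1.61 out 2.47 z -4.53 tq [ 0.45 -0.35 -0.01]
```

>>> drive_tool:
  deltas:
    - [0,-0.03,0,-0.0015]
    - [0,0,0,0]
    - [0,0,0,0]
    - [0,0,0,0]

```text
clock: 14.47
eef_pos: [528.1, 73.7, 244.0]
tcp_rot: [3.141, 0.0, 2.798]
contact_force: [2.3, 4.4, -4.8]
opening: 0.275
```

```bash
python3 st.py
```

```text
t 14.47 yaw 2.7978 pos [528.14  73.68 244.03] along -0.69 out 4.90 z -4.83 tq [ 0.7  -0.41 -0.04]
```

>>> drive_tool:
  deltas:
    - [0,-0.03,0,-0.0015]
    - [0,0,0,0]
    - [0,0,0,0]
    - [0,0,0,0]

```text
clock: 14.8
eef_pos: [528.1, 73.5, 244.1]
tcp_rot: [3.141, 0.0, 2.799]
contact_force: [2.9, 4.3, -5.3]
opening: 0.28
```

```bash
python3 st.py
```

```text
t 14.80 yaw 2.7993 pos [528.1   73.51 244.06] along -1.30 out 5.05 z -5.28 tq [ 0.73 -0.44 -0.04]
```

>>> drive_tool:
  deltas:
    - [0,-0.03,0,-0.0015]
    - [0,0,0,0]
    - [0,0,0,0]
    - [0,0,0,0]

```text
clock: 15.13
eef_pos: [528.0, 73.4, 244.1]
tcp_rot: [3.14, 0.0, 2.801]
contact_force: [3.4, 5.7, -6.6]
opening: 0.282
```

```bash
python3 st.py
```

```text
t 15.13 yaw 2.8006 pos [528.05  73.39 244.06] along -1.28 out 6.52 z -6.55 tq [ 0.93 -0.49 -0.07]
```

>>> drive_tool:
  deltas:
    - [0,-0.03,0,-0.001]
    - [0,0,0,0]
    - [0,0,0,0]
    - [0,0,0,0]

```text
clock: 15.47
eef_pos: [528.0, 73.3, 244.1]
tcp_rot: [3.14, 0.0, 2.802]
contact_force: [3.7, 5.2, -7.8]
opening: 0.286
```

```bash
python3 st.py
```

```text
t 15.47 yaw 2.8017 pos [528.    73.28 244.05] along -1.72 out 6.09 z -7.80 tq [ 1.03 -0.48 -0.13]
```

Pad force is about 5 to 6 N by feel: 4.5 N from the wrist reading, about 6.5 N from pad travel. One small push more, then I lower along the bar's arc in stages.

>>> drive_tool:
  deltas:
    - [0,-0.03,0,0]
    - [0.1,0,0.14,0]
    - [0.1,0,0.14,0]
    - [0.1,0,0.14,0]
    - [0.1,0,0.14,0]
    - [0,0,0,0]
    - [0,0,0,0]
    - [0,0,0,0]

```text
clock: 16.13
eef_pos: [524.8, 74.4, 239.2]
tcp_rot: [3.139, 0.002, 2.802]
contact_force: [3.4, 6.4, -1.8]
opening: 0.277
```

```bash
python3 st.py
```

```text
t 16.13 yaw 2.8016 pos [524.77  74.41 239.18] along -1.11 out 7.18 z -1.85 tq [ 1.06 -0.53 -0.13]
```

>>> drive_tool:
  deltas:
    - [0.09,0,0.14,0]
    - [0.09,0,0.14,0]
    - [0.09,0,0.14,0]
    - [0.09,0,0.14,0]
    - [0,0,0,0]
    - [0,0,0,0]
    - [0,0,0,0]

```text
clock: 16.72
eef_pos: [521.4, 75.6, 233.6]
tcp_rot: [3.139, 0.002, 2.802]
contact_force: [2.7, 6.0, -1.7]
opening: 0.286
```

```bash
python3 st.py
```

```text
t 16.72 yaw 2.8016 pos [521.37  75.6  233.63] along -0.49 out 6.59 z -1.67 tq [ 1.01 -0.55 -0.13]
```

>>> drive_tool:
  deltas:
    - [0.07,-0.02,0.14,0]
    - [0.07,0,0.14,0]
    - [0,0,0,0]
    - [0,0,0,0]
    - [0,0,0,0]

```text
clock: 17.13
eef_pos: [519.8, 76.1, 230.9]
tcp_rot: [3.139, 0.001, 2.802]
contact_force: [2.0, 7.6, -0.3]
opening: 0.282
```

```bash
python3 st.py
```

```text
t 17.13 yaw 2.8017 pos [519.79  76.06 230.9 ] along 0.63 out 7.80 z -0.26 tq [ 1.22 -0.36 -0.14]
```

>>> drive_tool:
  deltas:
    - [0.07,0,0.14,0]
    - [0.07,0,0.14,0]
    - [0,0,0,0]
    - [0,0,0,0]
    - [0,0,0,0]

```text
clock: 17.55
eef_pos: [518.2, 76.6, 228.1]
tcp_rot: [3.139, 0.001, 2.802]
contact_force: [1.2, 8.4, 0.4]
opening: 0.284
```

```bash
python3 st.py
```

```text
t 17.55 yaw 2.8016 pos [518.21  76.6  228.06] along 1.65 out 8.31 z 0.38 tq [ 1.27 -0.22 -0.11]
```

>>> drive_tool:
  deltas:
    - [0.07,0,0.14,0]
    - [0.07,0,0.14,0]
    - [0,0,0,0]
    - [0,0,0,0]
    - [0,0,0,0]

```text
clock: 17.97
eef_pos: [516.7, 77.1, 225.3]
tcp_rot: [3.139, 0.0, 2.802]
contact_force: [-0.3, 8.1, 1.2]
opening: 0.281
```

```bash
python3 st.py
```

```text
t 17.97 yaw 2.8015 pos [516.71  77.11 225.27] along 2.96 out 7.52 z 1.23 tq [ 1.25 -0.04 -0.08]
```

>>> drive_tool:
  deltas:
    - [0.1,0,0.14,0]
    - [0.1,0,0.14,0]
    - [0,0,0,0]
    - [0,0,0,0]
    - [0,0,0,0]

```text
clock: 18.38
eef_pos: [515.3, 77.6, 222.5]
tcp_rot: [3.139, 0.002, 2.802]
contact_force: [1.3, 7.7, 0.8]
opening: 0.28
```

Run:
```python
import st
from h import *
n="side";im,d=cams.grab_frame(n)
u,v=map(int,pix(n,(450,95,190))); cv2.imwrite("pics/g5.png",cv2.resize(im[v-30:v+30,u-30:u+50,::-1],(800,600),interpolation=2))
```

```text
t 18.38 yaw 2.8016 pos [515.32  77.61 222.55] along 1.33 out 7.67 z 0.84 tq [ 1.13 -0.34 -0.04]
```

View pics/g5.png

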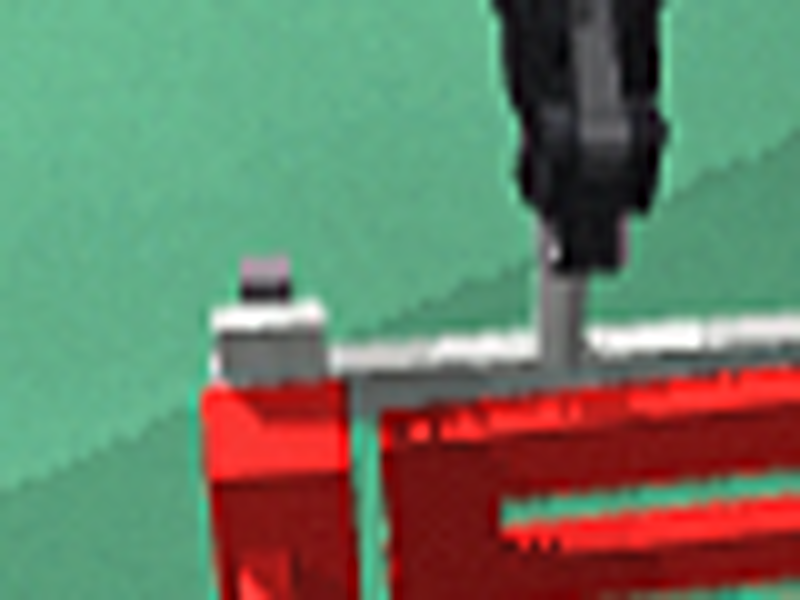

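The bar has gone down behind the catch plate, its top edge near row 345. Continuing down until the floor is felt.

>>> drive_tool:
  deltas:
    - [0.07,0,0.14,0]
    - [0.07,0,0.14,0]
    - [0,0,0,0]
    - [0,0,0,0]
    - [0,0,0,0]

```text
clock: 18.85
eef_pos: [515.1, 77.9, 221.8]
tcp_rot: [3.139, 0.004, 2.802]
contact_force: [-1.0, 5.0, 17.1]
opening: 0.282
```

```bash
python3 st.py
```

```text
t 18.85 yaw 2.8017 pos [515.09  77.87 221.77] along 2.59 out 4.40 z 17.06 tq [ 0.73  0.18 -0.04]
```

Floor felt: 17 N upward at bar angle about 0.057. Relaxing, then releasing.

>>> drive_tool:
  deltas:
    - [0,0.03,-0.09,0]
    - [0,0.03,-0.09,0]
    - [0,0,0,0]
    - [0,0,0,0]
    - [0,0,0,0]

```text
clock: 19.27
eef_pos: [515.0, 77.9, 222.0]
tcp_rot: [3.14, 0.004, 2.802]
contact_force: [4.2, 2.8, 5.6]
opening: 0.276
```

```bash
python3 st.py
```

```text
t 19.27 yaw 2.8018 pos [515.02  77.9  221.98] along -3.03 out 4.01 z 5.57 tq [ 0.37 -0.76 -0.14]
```

>>> drive_tool:
  deltas:
    - [0,0,0,0]
    - [0,0,0,0]
    - [0,0,0,0]
    - [0,0,0,0]
    - [0,0,0,0]
    - [0,0,0,0]
    - [0,0,0,0]
    - [0,0,0,0]
  jaw: 0.3

```text
clock: 19.93
eef_pos: [513.3, 77.7, 220.5]
tcp_rot: [-3.141, -0.0, 2.802]
contact_force: [0.8, 0.2, -0.2]
opening: 0.7
```

>>> drive_tool:
  deltas:
    - [0,0,-0.5,0]
    - [0,0,-0.8,0]
    - [0,0,-0.9,0]
    - [0,0,-0.9,0]
    - [0,0,-0.9,0]
    - [0,0,-0.9,0]
    - [0,0,-0.9,0]
    - [0,0,-0.9,0]
    - [0,0,-0.9,0]
    - [0,0,-0.9,0]
    - [0,0,-0.9,0]
    - [0,0,0,0]

```text
clock: 20.93
eef_pos: [514.2, 77.9, 316.7]
tcp_rot: [3.14, 0.002, 2.802]
contact_force: [-0.1, 0.3, 1.6]
opening: 0.702
```

Run:
```python
import st
from h import *
n="side";im,d=cams.grab_frame(n); P=cloud(n,im,d)
X=np.array([-.299,-.954]);Y=np.array([-.954,.299]); q=P[...,:2]-[703,-1]; cx=q@X; cy=q@Y; z=P[...,2]
m=(im.max(2)<60)&(z>195)&(z<235)&(cy>180)&(cy<240)&(abs(cx)<50); print("knob",m.sum(),np.median(cy[m]),np.median(cx[m]),z[m].max())
g=(im.max(2).astype(int)-im.min(2)<40)&(im.max(2)>150)&(z>145)&(z<170)&(cx>-30)&(cx<0)
for lo in range(60,300,20):
    k=g&(cy>lo)&(cy<lo+20); print(lo,k.sum(),np.median(cx[k]).round(1) if k.any() else 0,np.median(z[k]).round(1) if k.any() else 0)
u,v=map(int,pix(n,(500,70,150))); cv2.imwrite("pics/g6.png",cv2.resize(im[v-75:v+75,u-60:u+140,::-1],(800,600),interpolation=2))
```

```text
t 20.93 yaw 2.8018 pos [514.23  77.86 316.7 ] along 0.15 out 0.24 z 1.64 tq [-0.01 -0.04 -0.03]
knob 73 205.73266591845248 -14.746574225516683 234.83465332288748
60 18 -18.3 150.6
80 19 -19.2 152.3
100 18 -18.8 153.5
120 24 -19.5 154.4
140 19 -19.6 155.8
160 22 -21.1 157.5
180 19 -21.4 158.2
200 10 -22.2 160.0
220 16 -23.0 160.1
240 19 -24.0 161.5
260 4 -24.0 161.7
280 2 -22.0 166.5
```

View pics/g6.png

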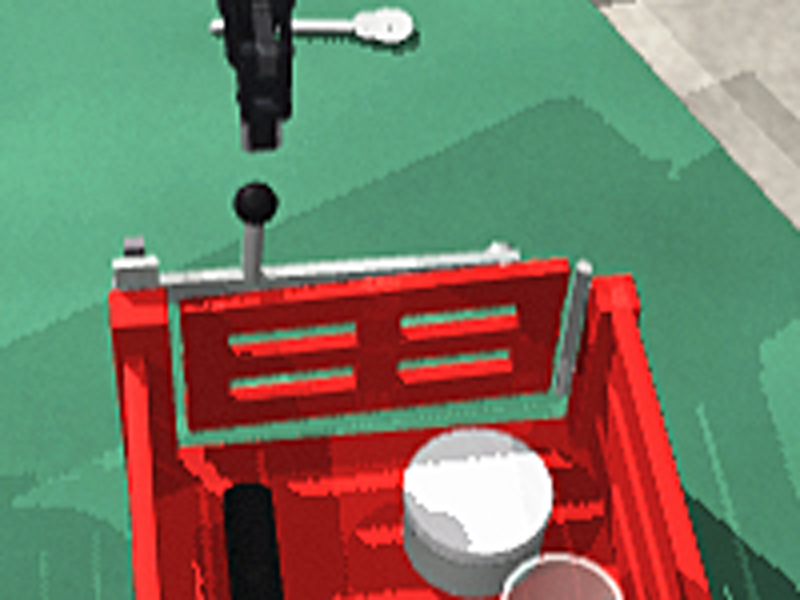

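The view shows the gate shut and the bar down at the catch. Its measured slope is 0.057 rad, which is the floor level, since it would be at least 0.10 on the lip and 0 outside the catch. The gripper is clear at 0 N. Handing in.

```bash
python3 -c "
from rig import job; print(job.sign_off())"
```

```text
the job is handed in; nothing more can be done
None
```

The gate is latched and the job was handed in at about 21 s; sign-off gives no verdict. I lifted the bar by the knob, swung the gate in with it, eased the bar onto the pad, lowered it behind the lip and let go.

- **Bar seated:** in the last camera check the bar slopes about 0.057 rad. That is right for the catch floor; it would read at least 0.10 on the lip and 0 outside the catch. I felt the floor as a 17 N upward reaction at about the same angle, and eased it off before opening the jaws.
- **Gate shut:** it measured about 0.03–0.04 rad, judged from my camera-based crate yaw, so it is only good to about ±0.02.
- **Gripper clear:** it stands about 95 mm above where it let go, and reads about zero sideways force and 1.6 N vertically in free air.
- **Push on the pad:** before lowering, the two estimates disagreed, at about 4.5 N from the wrist force and about 6.5 N from pad travel. After one more small push and during lowering, the wrist force gave about 4.8–6 N. Part of it may therefore have been slightly under 5 N, but the readings stayed well below 10 N.
- **Other objects:** the tin, tumbler, torch and spoon look undisturbed in the last picture. I did not re-measure their positions.

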